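# Set the grinding jig's slide against its gear play

## Robot

A 6-joint arm with a two-finger parallel gripper is mounted at the origin on the work surface. World frame = base frame: x ahead of the robot, y to its left, z up, the work surface at z = 0. Lengths are in m, angles in rad, forces in N, time in s.
With the tool pointing down it reaches from about 0.275 to 0.75 m from the base axis. Payload 10.2 kg.
Tool frame: the origin (TCP) lies on the centre line of the jaws, within the pads' length; the fingertips stand 25 mm ahead of it and the grasp point (between the pads) lies 6 mm ahead of it (bot.tip_reach is the distance from the TCP to the fingertips, in m); z points along the fingers, y is the line along which they close (so a half turn about z gives the same grasp; the last joint's range is limited). The gripper opens to 85 mm and grips with 20 to 120 N. Pads are 22 mm wide; open, the fingers measure 114 mm over their backs; the gripper's body (76 mm by 85 mm) begins 54 mm behind the grasp point. The pads swing forward as they close: fully open they stand 13 mm farther back than shut.
Start: joints at [0.918, 0.313, 1.498, -0, 1.331, -0.223], TCP at [0.219, 0.477, 0.256] pointing down, gripper open.
Joint ranges: [-2.94, 2.94], [-0.97, 2.17], [0.19, 2.56], [-1.23, 4.37], [0.02, 3.11], [-2.88, 2.88]. Speed limits (rad/s): [2.39, 2.39, 3.01, 3.14, 3.14, 3.14].

## Interface

Orientations are given as a unit quaternion [w, x, y, z].
In Python, from workcell import bot gives the robot as it stands.
- The arm moves only by the tool carry_out, never from a script. Its argument "moves" is a list of rows, each a list of 7 numbers: the closure, from -1 (fully open) to 1 (shut), then the shift along the world's x, y, z in m, then the turn, a rotation vector about the world's x, y, z in degrees. In form: [[gripper, x, y, z, ax, ay, az], ...]. A call has exactly 10 rows; each row shifts and turns the commanded pose from where the row before left it; what a row does not reach is not made up. A row lasts 1/8 s, in which the tool goes at most 62.5 mm and 10.7 degrees, less where a joint would pass 70% of its speed; a pose out of reach is approached as far as the arm can. A call is refused whole if a number of a shift passes 0.0625 or a number of a turn 10.7, either way. A call with a gripper value outside its range is refused whole. The fingers move at their own pace and stop on an object; "force" is the grip in N (left out, the last holds). Time passes only in rows, so rows that do not move let the fingers close, or fill a call up. It gives the time, the measured TCP pose, the force, the opening and the grip force at its end, in the units of the state.
- bot.observe(): the state, without advancing time (a new reading comes with each control period).
- bot.read_camera(name): name is "side" or "top" or "wrist"; returns the picture (384x512x3 uint8, blue, green, red); there is no depth.
- bot.camera_info(name): a dict with "mtx" (3x3 intrinsics, pixels), "k1" (the pictures are not rectified: a ray, as slopes to the right and down, at radius r is drawn at 1 + k1 r^2 times it, then the intrinsics apply), "R" (3x3) and "t" (3): a world point X has camera coordinates R X + t. Camera axes: x right, y down, z forward; pixel columns grow to the right and rows downward; lengths in m; the calibration is good to about 2 mm. A picture is of the moment at which its call begins: read the wrist's pose just before it. camera_info takes no time and is no camera call; for the wrist camera it gives the pose at the moment of the call.
- bot.job_done(): hands the job in; it is judged then, once.
The state is a dict: "clock": time; "q": joint angles; "joint_velocities": joint speeds; "joint_torque": joint torques, N m; "tcp_pos": TCP position; "orientation": TCP orientation; "wrist_force": force on the tool from outside, world axes, zero at the start; "moment": the same for the moment, N m; "finger_gap": finger opening in m; "gripper_force": force on a finger pad.
Only numpy, scipy, OpenCV 4.12 (cv2) and the standard library are available. Lean on these libraries where they do the work, as an engineer would, in place of code of your own. Each camera call takes 0.05 s, during which the arm holds its last target. There are 200 camera calls.

## Task

Set the slide of the blue grinding jig with its handwheel only: wind it counter-clockwise, past the red mark, until the slide just comes to rest against the stop bolt (feel for it, press gently), then wind clockwise to bring the yellow pointer onto the red mark so that the gear play ends taken up in the clockwise direction, green peg against the yellow arm. Let go of the handwheel and leave everything else on the bench where it is.

Things in the scene. Friction and masses are not known exactly. Their poses are not given: they have to be found in the camera images.
- jig: fixed blue jig. Bed 170 x 440 x 45 mm high; origin on the bench (bed spans its x -45..125, y -220..220 mm); x points from the gear box to the scale side, y along the slide's travel towards the stop, z up. Gear box 115 x 125 x 85 mm high at x -110 mm, with the horizontal steel handwheel on top: 132 mm diameter, upper face 102 mm above the bench, spindle upright
- slide: dark steel slide on the bed, 120 x 140 x 28 mm, origin under its centre, axes as the jig's; carries a blue vice with a flange workpiece (top 103 mm above the bench). Moves along the jig's y only, 12 mm per radian of the drive: counter-clockwise winding (from above) to +y, to the stop; clockwise to -y. Starts on the -y side of the mark. The robot must not touch it
- pointer (a point): tip of the slim yellow pointer on the slide (4 mm wide), over the scale on the bed's far side
- mark: red clip on the scale edge of the bed, with a red line 4 mm wide across the scale; origin on the line's centre at the bed's top; axes as the jig's. The pointer is on the mark when its tip's y in this frame is 0. The clip's place along the scale differs each time
- stop: red stop post on the bed (50 x 30 x 36 mm, origin under its centre) with a steel bolt, 14 mm diameter, pointing at the slide. Its black rubber nose ends 15 to 35 mm out of the post, set differently each time: only feel (or sight) tells. Press the slide on it with at least 4 N for 0.2 s, never over 45 N: the nose yields 1 mm per 20 N. Each N at the crank above the running force gives 4.6 N
- spindle (a point): top of the upright steel spindle of the handwheel, on its axis, 116 mm above the bench
- crank (a point): on the axis of the upright black crank handle, at the height to grip, 136 mm above the bench, 14 mm below its top. Handle 22 mm diameter, 42 mm tall, spins freely on its pin, 55 mm from the spindle axis: the gripper's yaw can stay fixed while it goes round. About 0.6 N turns the wheel within the play, about 2 N when it drives the slide; it stays where it is left
- drive_tip (a point): near the end of the yellow drive arm (8 mm wide) that is fixed to the spindle, 36 mm from the axis, over the wheel, across from the crank. The wheel has two upright pegs (8 mm diameter) either side of the arm and turns 0.5 rad freely between them: that is the gear play
- green_peg (a point): centre of the green peg on the wheel, 36 mm from the axis. It pushes the yellow arm when the wheel is wound clockwise: then it is 8 mm from drive_tip (about 26 mm when the play is fully the other way)
- black_peg (a point): centre of the black peg on the wheel, which pushes the arm when the wheel is wound counter-clockwise
- spanner: loose steel spanner 160 mm long lying beside the gear box; leave it
- flange: loose steel ring, 72 mm diameter, 12 mm high, beside the gear box; leave it
- punch: loose brass plug, 26 mm diameter, 50 mm tall, standing on the end of the jig's bed away from the stop; leave it
- hammer: loose hammer on the bench; leave it
- oiler: loose yellow oil bottle, 52 mm diameter, 130 mm tall; leave it
- tin: loose open steel cup, 76 mm diameter, 75 mm tall; leave it
- brush: loose brush on the bench to the robot's left; leave it

How it is judged:
On the way, in this order (a step that is already met when the one before it is completed fails the run):
1. the slide has been wound back past the mark and rests against the stop bolt, pressing on it with at least 4 N (contact force between slide and stop above 4 N), for 0.2 s.
2. the pointer is on the red line (within 2 mm) with the play taken up clockwise: green peg against the yellow arm (centres within 10.5 mm) (y of pointer in the frame of mark between -0.002 and 0.002 m and distance between green_peg and drive_tip below 0.0105 m), for 0.2 s.
At the end, for the whole second after the job is handed in: the pointer tip is within 2 mm of the red line's centre along the scale, the green peg bears on the yellow arm (centres within 10.5 mm), and the slide is at rest (all of step 2 and linear speed of slide below 0.005 m/s); the robot touches nothing.
It fails at once if the slide is rammed against the stop (more than 45 N) (contact force between slide and stop above 45 N).
It fails at once if the robot touches the slide instead of winding the wheel (contact force between any of the fingers, the arm and slide above 1 N).
It fails at once if a loose thing on the bench is shifted by more than 20 mm (distance of any of spanner, flange, punch, hammer, oiler, tin, brush from where it was at the start of the episode above 0.02 m).
It also fails if it takes over 72 s, if anything falls off the work surface, if the arm or the gripper's body presses on something with over 40 N, if the wrist force passes 120 N, or if a joint passes its speed limit or range.

## Working session

There is one attempt and no reset: what is moved stays moved. The work goes in short steps, Python scripts to look and compute and a tool call to move; the robot and the scene stay as the last step left them, time stands still between calls to the robot, and variables do not carry over. Pictures are saved under pics/ and viewed, at most 10 in all, crops included, and the job is handed in when it is done.

Besides the shell and the picture viewer there is one more tool, called after ">>>" by a JSON object that holds its "op" and its "data". carry_out: Moves the arm, as the interface text tells. Its arguments: {"type":"object","properties":{"moves":{"type":"array"},"force":{"type":"number"}},"required":["moves"]}

```bash
mkdir -p pics; cat > h.py <<'E'
import numpy as np, cv2
from workcell import bot
def ray(info,u,v):
    K=np.array(info["mtx"]);R=np.array(info["R"]);t=np.array(info["t"])
    d=cv2.undistortPoints(np.array([[[u,v]]],float),K,np.array([info["k1"],0,0,0.]))[0,0]
    return -R.T@t, R.T@np.array([d[0],d[1],1])
def at_z(info,u,v,z):
    o,d=ray(info,u,v); return o+d*(z-o[2])/d[2]
def proj(info,X):
    K=np.array(info["mtx"]);R=np.array(info["R"]);t=np.array(info["t"])
    p,_=cv2.projectPoints(np.array(X,float).reshape(-1,1,3),cv2.Rodrigues(R)[0],t,K,np.array([info["k1"],0,0,0.]));return p[:,0]
E
python3 - <<'E'
from h import *
import json
for n in("top","side"):
    im=bot.read_camera(n); cv2.imwrite(f"pics/{n}0.png",im)
    i=bot.camera_info(n); print(n,np.round(i["mtx"],1).tolist(),i["k1"],np.round(-np.array(i["R"]).T@np.array(i["t"]),3),np.round(i["R"],2).tolist())
a=cv2.imread("pics/top0.png")
cv2.imwrite("pics/top0b.png",cv2.resize(a,(800,600),interpolation=cv2.INTER_CUBIC))
print(bot.observe())
E
```

```text
top [[418.2, 0.0, 258.0], [0.0, 418.2, 194.3], [0.0, 0.0, 1.0]] -0.01603653916939657 [0.344 0.008 1.394] [[0.0, -1.0, 0.02], [-0.99, -0.01, -0.17], [0.17, -0.02, -0.99]]
side [[491.9, 0.0, 248.4], [0.0, 491.9, 191.7], [0.0, 0.0, 1.0]] -0.14306769965302513 [ 0.237 -1.004  1.244] [[0.95, -0.32, 0.0], [-0.24, -0.7, -0.68], [0.22, 0.64, -0.73]]
{'clock': 0.1, 'q': array([ 9.17600387e-01,  3.13440515e-01,  1.49835935e+00,  2.80746458e-05,
        1.33101358e+00, -2.23391924e-01]), 'joint_velocities': array([ 0.00029311, -0.00142249, -0.00145855, -0.00103859,  0.00062935,
       -0.00072984]), 'joint_torque': array([ 2.78382235e-03, -4.12897825e+01, -2.60138905e+01, -2.01460407e-04,
        3.09817777e-03,  4.18546529e-05]), 'tcp_pos': array([0.21864031, 0.47708636, 0.25576917]), 'orientation': array([-2.71392444e-04,  2.13254917e-01,  9.76996401e-01, -5.46909836e-04]), 'wrist_force': array([-0.31986185, -0.63301059, -0.25864801]), 'moment': array([-0.00177329, -0.01132635,  0.0275862 ]), 'gripper_force': 0.0, 'finger_gap': 0.08530061215393366}
```

View pics/top0b.png

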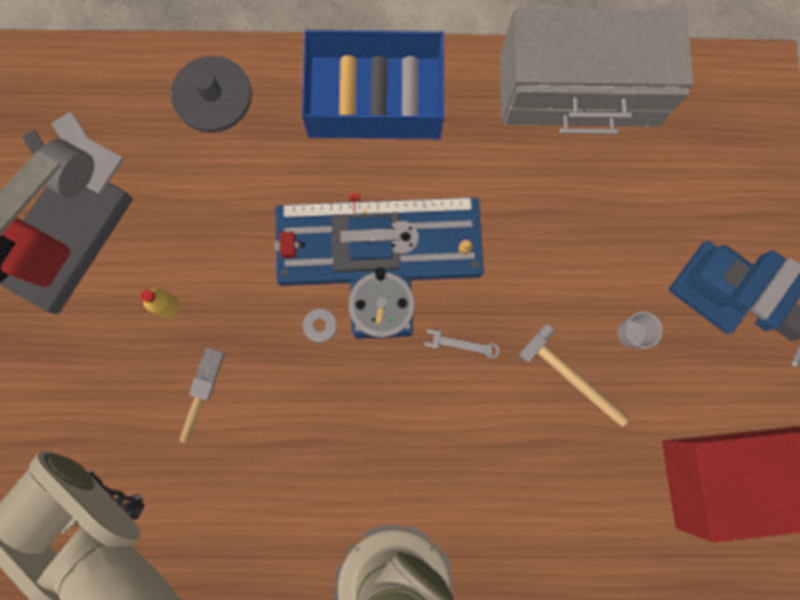

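View pics/side0.png

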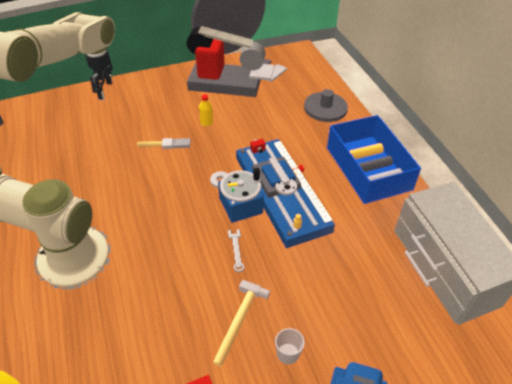

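The top view shows the jig's bed upright in the picture, with the stop on the left (+y). The crank is at about (380,273) and the spindle at about (381,302). The yellow arm points down towards (378,316), and the red mark is at (354,200) with the pointer to its right at about (365,210). I'll compute positions next.

```bash
python3 - <<'E'
from h import *
i=bot.camera_info("top"); s=.64
c=[at_z(i,u*s,v*s,.045) for u,v in((276,207),(478,198),(484,276),(279,284))]
for p in c: print(p.round(3))
print(np.linalg.norm(c[0]-c[1]),np.linalg.norm(c[3]-c[2]),np.linalg.norm(c[0]-c[3]))
y=(c[0]+c[3]-c[1]-c[2]);y/=np.linalg.norm(y);print("yaw deg",np.degrees(np.arctan2(-y[0],y[1])))
for n,u,v,z in(("crank top",380,271,.15),("spindle",381,302,.116),("mark",354,202,.045),("armtip",378,317,.11),("stop",289,244,.081)):print(n,at_z(i,u*s,v*s,z).round(3))
from scipy.spatial.transform import Rotation as Ro
q=bot.observe()["orientation"];print(Ro.from_quat(np.r_[q[1:],q[0]]).as_matrix().round(3))
w=bot.camera_info("wrist");print("cam",(-np.array(w["R"]).T@w["t"]).round(3),np.round(w["R"],2))
E
```

```text
[0.785 0.256 0.045]
[ 0.809 -0.178  0.045]
[ 0.636 -0.188  0.045]
[0.616 0.244 0.045]
0.43494511058449464 0.43214391896159876 0.16872707399459405
yaw deg 2.8967761347457914
crank top [0.622 0.03  0.15 ]
spindle [0.567 0.029 0.116]
mark [0.797 0.09  0.045]
armtip [0.538 0.034 0.11 ]
stop [0.694 0.22  0.081]
[[-0.909  0.417 -0.001]
 [ 0.417  0.909 -0.001]
 [ 0.    -0.001 -1.   ]]
cam [0.147 0.51  0.374] [[ 0.42  0.91 -0.  ]
 [ 0.86 -0.4   0.31]
 [ 0.28 -0.13 -0.95]]
```

>>> {"op": "carry_out", "data": {"moves": [[-1, 0.037, -0.044, 0, 0, 0, 2.5], [-1, 0.037, -0.044, 0, 0, 0, 2.5], [-1, 0.037, -0.044, 0, 0, 0, 2.5], [-1, 0.037, -0.044, 0, 0, 0, 2.5], [-1, 0.037, -0.044, 0, 0, 0, 2.5], [-1, 0.037, -0.044, 0, 0, 0, 2.5], [-1, 0.037, -0.044, 0, 0, 0, 2.5], [-1, 0.037, -0.044, 0, 0, 0, 2.5], [-1, 0.037, -0.044, 0, 0, 0, 2.5], [-1, 0.037, -0.044, 0, 0, 0, 2.1]]}}

```text
clock: 1.35
tcp_pos: [0.5897, 0.0356, 0.256]
orientation: [-0.0, -0.0, 1.0, 0.0]
wrist_force: [-0.0, 1.1, 0.2]
finger_gap: 0.0855
gripper_force: 0.0
```

```bash
python3 - <<'E'
from h import *
i=bot.camera_info("wrist");im=bot.read_camera("wrist");cv2.imwrite("pics/w1.png",im)
np.savez("w1.npz",**{k:np.array(v) for k,v in i.items() if k in("mtx","k1","R","t")})
o=bot.observe();print(o["clock"],o["tcp_pos"],o["wrist_force"])
for n,X in(("crank",(.622,.03,.15)),("spindle",(.567,.029,.116)),("tcp",o["tcp_pos"])):print(n,proj(i,X))
E
```

```text
1.4 [0.59260625 0.03027676 0.25506352] [ 0.93653945 -5.00342656 -0.96712331]
crank [[254.33186186 236.38292044]]
spindle [[253.6040316  161.97485513]]
tcp [[249.9680206  280.66091165]]
```

View pics/w1.png

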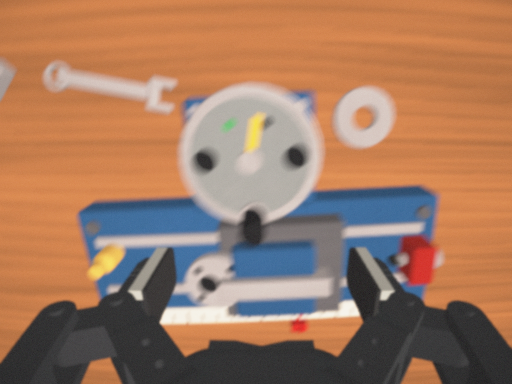

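The wrist view is slightly blurred. It shows the crank at about (252,230) and the spindle at (250,162), both within about 3 mm of the prediction. The green peg is at (229,126) and the yellow arm at (255,130) next to the black peg. Next I'll move over the crank, let it settle, and look again.

>>> {"op": "carry_out", "data": {"moves": [[-1, 0.01, 0, -0.01, 0, 0, 0], [-1, 0.01, 0, -0.02, 0, 0, 0], [-1, 0.01, 0, -0.02, 0, 0, 0], [-1, 0, 0, 0, 0, 0, 0], [-1, 0, 0, 0, 0, 0, 0], [-1, 0, 0, 0, 0, 0, 0], [-1, 0, 0, 0, 0, 0, 0], [-1, 0, 0, 0, 0, 0, 0], [-1, 0, 0, 0, 0, 0, 0], [-1, 0, 0, 0, 0, 0, 0]]}}

```text
clock: 2.65
tcp_pos: [0.6188, 0.0372, 0.2063]
orientation: [-0.0, 0.0, 1.0, 0.0]
wrist_force: [0.8, -0.4, 0.3]
finger_gap: 0.0857
gripper_force: 0.0
```

```bash
python3 - <<'E'
from h import *
i=bot.camera_info("wrist");im=bot.read_camera("wrist");cv2.imwrite("pics/w2.png",im)
np.savez("w2.npz",**{k:np.array(v) for k,v in i.items() if k in("mtx","k1","R","t")})
o=bot.observe();print(o["clock"],o["tcp_pos"],o["wrist_force"])
for n,X in(("crank",(.622,.03,.15)),("spindle",(.567,.029,.116)),("tcp",o["tcp_pos"])):print(n,proj(i,X))
E
```

```text
2.7 [0.61877341 0.03722624 0.20629081] [0.44207328 0.90926157 0.92837713]
crank [[249.96527165 230.03115393]]
spindle [[249.30557884 135.86693206]]
tcp [[261.52809327 276.38298618]]
```

View pics/w2.png

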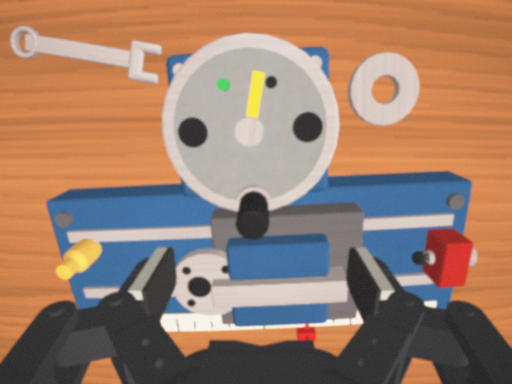

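The settled view shows the handle's top at (253,222), the spindle top at (250,131), the green peg at (223,85), the arm at (256,93) and the black peg at (271,82). The mark clip is at (307,332), and the flange and spanner are clear.

```bash
python3 - <<'E'
from h import *
i=dict(np.load("w2.npz"))
P={}
for n,u,v,z in(("crank",253,221.5,.15),("spindle",249.5,131.5,.116),("wheelL",162,122,.102),("wheelR",340,122,.102),("wheelT",250,33,.102),("green",223,85,.11),("black",271,82,.11),("arm",258,76,.112),("armin",252,113,.112),("nose",413,258,.06),("mark",307,328,.045),("slideR",364,225,.073),("bed L",468,190,.045),("bedR",50,212,.045)):
    P[n]=at_z(i,u,v,z);print(n,P[n].round(4))
s=P["spindle"]
for n in("crank","green","black","arm","wheelL","wheelR","wheelT"):
    d=P[n]-s;print(n,np.hypot(d[0],d[1]).round(4),np.degrees(np.arctan2(d[1],d[0])).round(1))
E
```

```text
crank [0.6161 0.032  0.15  ]
spindle [0.564  0.0292 0.116 ]
wheelL [ 0.5583 -0.0353  0.102 ]
wheelR [0.5585 0.0947 0.102 ]
wheelT [0.4991 0.0296 0.102 ]
green [0.5333 0.0113 0.11  ]
black [0.5314 0.0438 0.11  ]
arm [0.5276 0.0351 0.112 ]
armin [0.5518 0.0309 0.112 ]
nose [0.6968 0.1925 0.06  ]
mark [0.7981 0.0909 0.045 ]
slideR [0.6536 0.1319 0.073 ]
bed L [0.6286 0.2472 0.045 ]
bedR [ 0.6525 -0.1829  0.045 ]
crank 0.0522 3.1
green 0.0356 -149.8
black 0.0358 155.8
arm 0.0368 170.8
wheelL 0.0647 -95.0
wheelR 0.0657 94.8
wheelT 0.0649 179.6
```

>>> {"op": "carry_out", "data": {"moves": [[-1, 0.001, -0.0045, -0.015, 0, 0, 0], [-1, 0, 0, -0.02, 0, 0, 0], [-1, 0, 0, -0.015, 0, 0, 0], [-1, 0, 0, -0.009, 0, 0, 0], [-0.3, 0, 0, 0, 0, 0, 0], [0.2, 0, 0, 0, 0, 0, 0], [1, 0, 0, 0, 0, 0, 0], [1, 0, 0, 0, 0, 0, 0], [1, 0, 0, 0, 0, 0, 0], [1, 0, 0, 0, 0, 0, 0]], "force": 40}}

```text
clock: 3.95
tcp_pos: [0.62, 0.0327, 0.1478]
orientation: [0.001, 0.0, 1.0, -0.0]
wrist_force: [-0.9, -0.3, 4.5]
finger_gap: 0.0205
gripper_force: 39.3
```

```bash
python3 - <<'E'
from h import *
i=bot.camera_info("wrist");im=bot.read_camera("wrist");cv2.imwrite("pics/w3.png",im)
o=bot.observe();print(o["clock"],o["tcp_pos"],o["wrist_force"],o["finger_gap"],o["gripper_force"])
# arc from crank angle, step table
c=np.array([.565,.0295]);r=.055
for a0,st,n in((3,11.5,10),(118,11.5,10)):
    a=np.radians(a0+st*np.arange(n+1));p=c+r*np.c_[np.cos(a),np.sin(a)];print(np.diff(p,axis=0).round(4).tolist())
E
```

```text
4.0 [0.62003465 0.03270744 0.14777189] [1.28055226 0.19409993 4.72403002] 0.020705167754655678 39.31170344352722
[[-0.0017, 0.0109], [-0.0038, 0.0103], [-0.0058, 0.0094], [-0.0076, 0.008], [-0.009, 0.0064], [-0.0101, 0.0044], [-0.0108, 0.0023], [-0.011, 0.0001], [-0.0108, -0.0021], [-0.0102, -0.0042]]
[[-0.0092, -0.0061], [-0.0078, -0.0078], [-0.006, -0.0092], [-0.0041, -0.0102], [-0.002, -0.0108], [0.0002, -0.011], [0.0024, -0.0107], [0.0045, -0.01], [0.0064, -0.0089], [0.0081, -0.0075]]
```

View pics/w3.png

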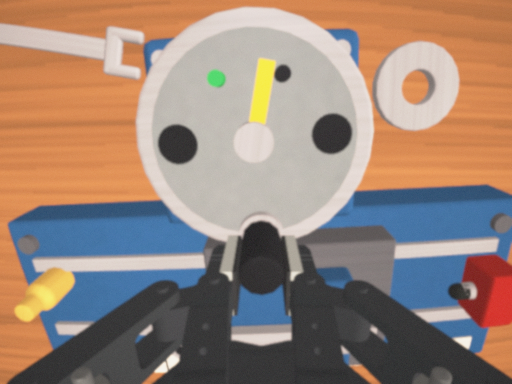

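The handle is between the pads with a 20.5 mm gap. The pegs, the arm and the bolt's nose are all visible. I'll start winding counter-clockwise.

>>> {"op": "carry_out", "data": {"moves": [[1, -0.0017, 0.0109, 0, 0, 0, 0], [1, -0.0038, 0.0103, 0, 0, 0, 0], [1, -0.0058, 0.0094, 0, 0, 0, 0], [1, -0.0076, 0.008, 0, 0, 0, 0], [1, -0.009, 0.0064, 0, 0, 0, 0], [1, -0.0101, 0.0044, 0, 0, 0, 0], [1, -0.0108, 0.0023, 0, 0, 0, 0], [1, -0.011, 0.0001, 0, 0, 0, 0], [1, 0, 0, 0, 0, 0, 0], [1, 0, 0, 0, 0, 0, 0]]}}

```text
clock: 5.25
tcp_pos: [0.5599, 0.0843, 0.1476]
orientation: [0.0, -0.0, 1.0, -0.001]
wrist_force: [0.5, -5.6, 4.9]
finger_gap: 0.0206
gripper_force: 39.8
```

>>> {"op": "carry_out", "data": {"moves": [[1, -0.0108, -0.0031, 0, 0, 0, 0], [1, -0.0102, -0.0042, 0, 0, 0, 0], [1, -0.0092, -0.0061, 0, 0, 0, 0], [1, -0.0078, -0.0078, 0, 0, 0, 0], [1, -0.006, -0.0092, 0, 0, 0, 0], [1, -0.0041, -0.0102, 0, 0, 0, 0], [1, -0.002, -0.0108, 0, 0, 0, 0], [1, 0.0002, -0.011, 0, 0, 0, 0], [1, 0, 0, 0, 0, 0, 0], [1, 0, 0, 0, 0, 0, 0]]}}

```text
clock: 6.5
tcp_pos: [0.51, 0.0223, 0.1476]
orientation: [0.0, 0.0, 1.0, 0.0]
wrist_force: [-0.4, 0.1, 6.2]
finger_gap: 0.0209
gripper_force: 39.8
```

```bash
python3 - <<'E'
from h import *
i=bot.camera_info("wrist");im=bot.read_camera("wrist");cv2.imwrite("pics/w4.png",im)
np.savez("w4.npz",**{k:np.array(v) for k,v in i.items() if k in("mtx","k1","R","t")})
o=bot.observe();print(o["clock"],o["tcp_pos"],o["wrist_force"],o["finger_gap"],o["gripper_force"])
E
```

```text
6.55 [0.51001102 0.0223532  0.14762118] [-0.32489498 -0.77114503  6.85351191] 0.020840121478464136 39.82531249523163
```

View pics/w4.png

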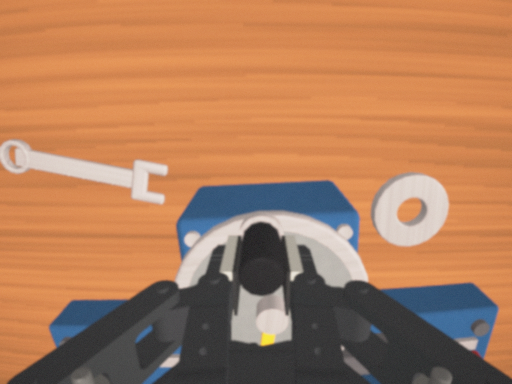

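The view shows the crank now pointing at the robot and the spindle at (271,320). The flange and spanner are undisturbed. I'll continue and then check the gap from above.

>>> {"op": "carry_out", "data": {"moves": [[1, 0.0024, -0.0107, 0, 0, 0, 0], [1, 0.0045, -0.01, 0, 0, 0, 0], [1, 0.0064, -0.0089, 0, 0, 0, 0], [1, 0.0081, -0.0075, 0, 0, 0, 0], [1, 0, 0, 0, 0, 0, 0], [1, 0, 0, 0, 0, 0, 0], [1, 0, 0, 0, 0, 0, 0], [1, 0, 0, 0, 0, 0, 0], [1, 0, 0, 0, 0, 0, 0], [1, 0, 0, 0, 0, 0, 0]]}}

```text
clock: 7.8
tcp_pos: [0.5314, -0.0148, 0.1477]
orientation: [0.0, 0.0, 1.0, -0.0]
wrist_force: [-1.3, -2.7, 7.3]
finger_gap: 0.0205
gripper_force: 40.0
```

```bash
python3 - <<'E'
from h import *
im=bot.read_camera("top");cv2.imwrite("pics/top5.png",im)
b=im[110:200,165:320]
a=bot.read_camera("side")[120:250,200:340];cv2.imwrite("pics/side5.png",a)
b=cv2.resize(b,(775,450),interpolation=cv2.INTER_CUBIC);cv2.imwrite("pics/t5c.png",b)
o=bot.observe();p=o["tcp_pos"];d=p[:2]-[.565,.0293];print(o["clock"],p,o["wrist_force"],np.hypot(*d),np.degrees(np.arctan2(d[1],d[0])))
c=np.array([.565,.0293])
for a0,st,n in((234,4,10),(274,3,10),(304,3,10)):
    a=np.radians(a0+st*np.arange(n+1));print(a0,np.diff(.055*np.c_[np.cos(a),np.sin(a)],axis=0).round(4).tolist())
E
```

```text
7.9 [ 0.5314303  -0.01482963  0.1477109 ] [-0.87165105 -2.27146878  7.47122306] 0.05544680774139516 -127.26048809118316
234 [[0.0032, -0.0021], [0.0033, -0.0019], [0.0035, -0.0017], [0.0036, -0.0014], [0.0037, -0.0012], [0.0037, -0.0009], [0.0038, -0.0007], [0.0038, -0.0004], [0.0038, -0.0001], [0.0038, 0.0001]]
274 [[0.0029, 0.0003], [0.0028, 0.0004], [0.0028, 0.0006], [0.0028, 0.0007], [0.0027, 0.0009], [0.0027, 0.001], [0.0026, 0.0011], [0.0026, 0.0013], [0.0025, 0.0014], [0.0024, 0.0015]]
304 [[0.0023, 0.0017], [0.0023, 0.0018], [0.0022, 0.0019], [0.0021, 0.002], [0.0019, 0.0021], [0.0018, 0.0022], [0.0017, 0.0023], [0.0016, 0.0024], [0.0015, 0.0025], [0.0013, 0.0026]]
```

View pics/t5c.png

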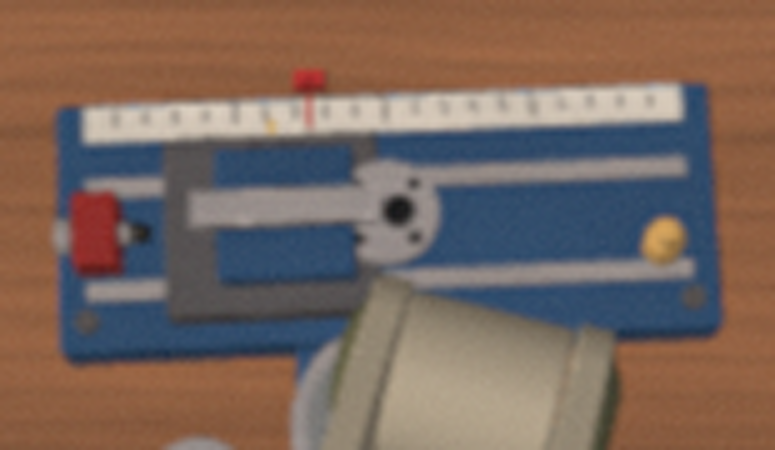

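The crop shows the slide edge at x≈167 and the nose at x≈150, so the remaining gap is about 11 mm (≈0.9 rad). The pointer at (270,125) is past the red line at (310,110). I'll approach slowly.

>>> {"op": "carry_out", "data": {"moves": [[1, 0.0032, -0.0021, 0, 0, 0, 0], [1, 0.0033, -0.0019, 0, 0, 0, 0], [1, 0.0035, -0.0017, 0, 0, 0, 0], [1, 0.0036, -0.0014, 0, 0, 0, 0], [1, 0.0037, -0.0012, 0, 0, 0, 0], [1, 0.0037, -0.0009, 0, 0, 0, 0], [1, 0.0038, -0.0007, 0, 0, 0, 0], [1, 0.0038, -0.0004, 0, 0, 0, 0], [1, 0, 0, 0, 0, 0, 0], [1, 0, 0, 0, 0, 0, 0]]}}

```text
clock: 9.15
tcp_pos: [0.5602, -0.0257, 0.1479]
orientation: [0.0, 0.0, 1.0, -0.001]
wrist_force: [-0.9, -4.7, 7.9]
finger_gap: 0.0206
gripper_force: 40.0
```

>>> {"op": "carry_out", "data": {"moves": [[1, 0.0038, -0.0006, 0, 0, 0, 0], [1, 0.0038, 0.0, 0, 0, 0, 0], [1, 0.0029, 0.0, 0, 0, 0, 0], [1, 0, 0, 0, 0, 0, 0], [1, 0, 0, 0, 0, 0, 0], [1, 0, 0, 0, 0, 0, 0], [1, 0, 0, 0, 0, 0, 0], [1, 0, 0, 0, 0, 0, 0], [1, 0, 0, 0, 0, 0, 0], [1, 0, 0, 0, 0, 0, 0]]}}

```text
clock: 10.4
tcp_pos: [0.5706, -0.0258, 0.1478]
orientation: [0.0, 0.0, 1.0, -0.0]
wrist_force: [0.4, -1.6, 7.9]
finger_gap: 0.0208
gripper_force: 40.1
```

>>> {"op": "carry_out", "data": {"moves": [[1, 0.0019, 0.0002, 0, 0, 0, 0], [1, 0.0019, 0.0003, 0, 0, 0, 0], [1, 0.0019, 0.0004, 0, 0, 0, 0], [1, 0, 0, 0, 0, 0, 0], [1, 0, 0, 0, 0, 0, 0], [1, 0, 0, 0, 0, 0, 0], [1, 0, 0, 0, 0, 0, 0], [1, 0, 0, 0, 0, 0, 0], [1, 0, 0, 0, 0, 0, 0], [1, 0, 0, 0, 0, 0, 0]]}}

```text
clock: 11.65
tcp_pos: [0.5762, -0.0249, 0.1478]
orientation: [0.0, 0.0, 1.0, -0.0]
wrist_force: [-0.5, -3.1, 7.9]
finger_gap: 0.0209
gripper_force: 40.1
```

>>> {"op": "carry_out", "data": {"moves": [[1, 0.0019, 0.0004, 0, 0, 0, 0], [1, 0.0019, 0.0005, 0, 0, 0, 0], [1, 0.0018, 0.0005, 0, 0, 0, 0], [1, 0, 0, 0, 0, 0, 0], [1, 0, 0, 0, 0, 0, 0], [1, 0, 0, 0, 0, 0, 0], [1, 0, 0, 0, 0, 0, 0], [1, 0, 0, 0, 0, 0, 0], [1, 0, 0, 0, 0, 0, 0], [1, 0, 0, 0, 0, 0, 0]]}}

```text
clock: 12.9
tcp_pos: [0.5813, -0.0237, 0.1477]
orientation: [-0.001, 0.0, 1.0, -0.0]
wrist_force: [-3.3, -2.7, 8.7]
finger_gap: 0.0206
gripper_force: 40.1
```

```bash
python3 - <<'E'
from h import *
for k in range(4):
    im=bot.read_camera("top");o=bot.observe();p=o["tcp_pos"];d=p[:2]-[.565,.0293];d/=np.hypot(*d);f=o["wrist_force"][:2]
    print(o["clock"],p.round(4),"tan",(f@[-d[1],d[0]]).round(2),"rad",(f@d).round(2),np.degrees(np.arctan2(d[1],d[0])).round(1))
cv2.imwrite("pics/t6.png",cv2.resize(im[135:190,165:225],(600,550),interpolation=cv2.INTER_CUBIC))
E
```

```text
12.95 [ 0.5814 -0.0237  0.1477] tan -3.38 rad 2.52 -72.8
13.0 [ 0.5813 -0.0237  0.1477] tan -4.92 rad 2.15 -72.8
13.05 [ 0.5814 -0.0237  0.1477] tan -3.69 rad 2.52 -72.8
13.1 [ 0.5813 -0.0237  0.1477] tan -3.71 rad 2.61 -72.9
```

View pics/t6.png

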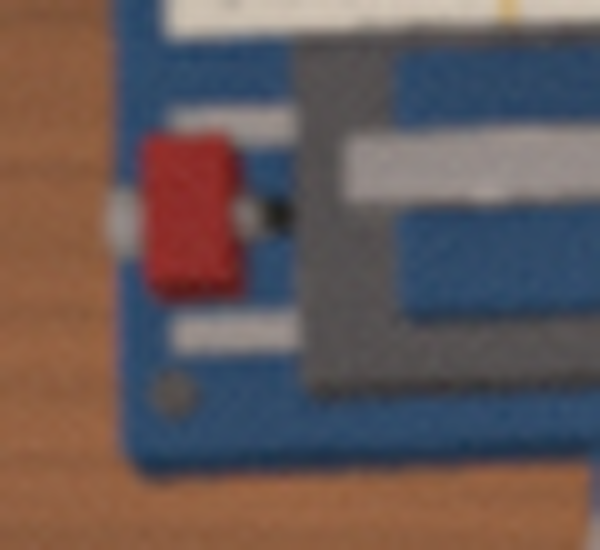

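The slide's edge meets the black nose at about (290,215), and the held tangential force has risen to about 3.9 N, so it is in contact. I'll press a touch more to be sure and hold.

>>> {"op": "carry_out", "data": {"moves": [[1, 0.001, 0.0003, 0, 0, 0, 0], [1, 0.0005, 0.0002, 0, 0, 0, 0], [1, 0, 0, 0, 0, 0, 0], [1, 0, 0, 0, 0, 0, 0], [1, 0, 0, 0, 0, 0, 0], [1, 0, 0, 0, 0, 0, 0], [1, 0, 0, 0, 0, 0, 0], [1, 0, 0, 0, 0, 0, 0], [1, 0, 0, 0, 0, 0, 0], [1, 0, 0, 0, 0, 0, 0]]}}

```text
clock: 14.35
tcp_pos: [0.5826, -0.0232, 0.1476]
orientation: [-0.001, 0.0, 1.0, -0.0]
wrist_force: [-4.4, -4.4, 9.0]
finger_gap: 0.0208
gripper_force: 40.1
```

```bash
python3 - <<'E'
from h import *
F=[]
for k in range(4):
    im=bot.read_camera("top");o=bot.observe();p=o["tcp_pos"];d=p[:2]-[.565,.0293];d/=np.hypot(*d);f=o["wrist_force"][:2]
    F.append(f@[-d[1],d[0]])
print(o["clock"],p.round(4),np.round(F,2),np.degrees(np.arctan2(d[1],d[0])).round(1))
cv2.imwrite("pics/top7.png",im)
# pointer & mark in top pic: yellow and red pixels near the scale
hsv=cv2.cvtColor(im,cv2.COLOR_BGR2HSV);roi=np.zeros(im.shape[:2],bool);roi[120:142,175:310]=1
i=bot.camera_info("top")
for n,lo,hi,z in(("yel",(18,90,120),(35,255,255),.05),("red",(170,120,80),(180,255,255),.045),("red2",(0,120,80),(6,255,255),.045)):
    v,u=np.nonzero((cv2.inRange(hsv,lo,hi)>0)&roi);print(n,list(zip(u,v))[:40])
E
```

```text
14.55 [ 0.5827 -0.0233  0.1476] [-5.38 -5.48 -5.19 -5.59] -71.4
yel []
red []
red2 [(np.int64(223), np.int64(124)), (np.int64(224), np.int64(124)), (np.int64(225), np.int64(124)), (np.int64(226), np.int64(124)), (np.int64(227), np.int64(124)), (np.int64(228), np.int64(124)), (np.int64(229), np.int64(124)), (np.int64(223), np.int64(125)), (np.int64(224), np.int64(125)), (np.int64(225), np.int64(125)), (np.int64(226), np.int64(125)), (np.int64(227), np.int64(125)), (np.int64(228), np.int64(125)), (np.int64(229), np.int64(125)), (np.int64(223), np.int64(126)), (np.int64(224), np.int64(126)), (np.int64(225), np.int64(126)), (np.int64(226), np.int64(126)), (np.int64(227), np.int64(126)), (np.int64(228), np.int64(126)), (np.int64(229), np.int64(126)), (np.int64(224), np.int64(127)), (np.int64(225), np.int64(127)), (np.int64(226), np.int64(127)), (np.int64(227), np.int64(127)), (np.int64(228), np.int64(127)), (np.int64(229), np.int64(127)), (np.int64(224), np.int64(128)), (np.int64(225), np.int64(128)), (np.int64(226), np.int64(128)), (np.int64(227), np.int64(128)), (np.int64(228), np.int64(128))]
```

The tangential force holds at 5.4 N, so about 15 N on the stop for more than 0.2 s. From the top picture the pointer at column ≈215.8 is about 36 mm past the line at ≈227. That is about 3.0 rad plus 0.5 rad of play, roughly 200° clockwise. I'll stop short and measure.

```bash
python3 - <<'E'
import numpy as np
for a0,st,n in((288.6,-11.5,10),(173.6,-11.5,9)):
    a=np.radians(a0+st*np.arange(n+1));print(a0,np.diff(.055*np.c_[np.cos(a),np.sin(a)],axis=0).round(4).tolist())
E
```

```text
288.6 [[-0.0107, -0.0025], [-0.011, -0.0003], [-0.0108, 0.0019], [-0.0102, 0.0041], [-0.0092, 0.006], [-0.0078, 0.0077], [-0.0061, 0.0092], [-0.0042, 0.0102], [-0.0021, 0.0108], [0.0001, 0.011]]
173.6 [[0.0023, 0.0108], [0.0044, 0.0101], [0.0063, 0.009], [0.008, 0.0076], [0.0094, 0.0058], [0.0103, 0.0038], [0.0109, 0.0017], [0.011, -0.0005], [0.0107, -0.0027]]
```

>>> {"op": "carry_out", "data": {"moves": [[1, -0.0107, -0.0025, 0, 0, 0, 0], [1, -0.011, -0.0003, 0, 0, 0, 0], [1, -0.0108, 0.0019, 0, 0, 0, 0], [1, -0.0102, 0.0041, 0, 0, 0, 0], [1, -0.0092, 0.006, 0, 0, 0, 0], [1, -0.0078, 0.0077, 0, 0, 0, 0], [1, -0.0061, 0.0092, 0, 0, 0, 0], [1, -0.0042, 0.0102, 0, 0, 0, 0], [1, -0.0021, 0.0108, 0, 0, 0, 0], [1, 0, 0, 0, 0, 0, 0]]}}

```text
clock: 15.8
tcp_pos: [0.5101, 0.025, 0.1476]
orientation: [-0.001, -0.0, 1.0, 0.0]
wrist_force: [-6.3, 0.2, 11.8]
finger_gap: 0.0205
gripper_force: 40.2
```

```bash
python3 - <<'E'
from h import *
o=bot.observe();p=o["tcp_pos"];d=p[:2]-[.565,.0293];r=np.hypot(*d);d/=r;f=o["wrist_force"][:2]
print(p.round(4),r,np.degrees(np.arctan2(d[1],d[0])),f@[-d[1],d[0]],f@d)
E
```

```text
[0.5101 0.025  0.1476] 0.05501881836045137 -175.5302765767855 -0.6865339808201912 6.2435452534245846
```

>>> {"op": "carry_out", "data": {"moves": [[1, -0.0009, 0.011, 0, 0, 0, 0], [1, 0.0021, 0.0108, 0, 0, 0, 0], [1, 0.0044, 0.0101, 0, 0, 0, 0], [1, 0.0063, 0.009, 0, 0, 0, 0], [1, 0.008, 0.0076, 0, 0, 0, 0], [1, 0, 0, 0, 0, 0, 0], [1, 0, 0, 0, 0, 0, 0], [1, 0, 0, 0, 0, 0, 0], [1, 0, 0, 0, 0, 0, 0], [1, 0, 0, 0, 0, 0, 0]]}}

```text
clock: 17.05
tcp_pos: [0.5312, 0.0729, 0.1476]
orientation: [0.0, 0.0, 1.0, 0.0]
wrist_force: [1.0, -0.6, 6.6]
finger_gap: 0.0207
gripper_force: 39.9
```

```bash
python3 - <<'E'
from h import *
o=bot.observe();p=o["tcp_pos"];d=p[:2]-[.565,.0293];r=np.hypot(*d);d/=r;f=o["wrist_force"][:2]
print(p.round(4),r,np.degrees(np.arctan2(d[1],d[0])),f@[-d[1],d[0]],f@d)
t=bot.read_camera("top");w=bot.read_camera("wrist");i=bot.camera_info("wrist")
cv2.imwrite("pics/top8.png",t);cv2.imwrite("pics/w8.png",w)
np.savez("w8.npz",**{k:np.array(v) for k,v in i.items() if k in("mtx","k1","R","t")})
a=cv2.resize(t[115:150,195:245],(500,350),interpolation=cv2.INTER_CUBIC)
b=np.zeros((600,800,3),np.uint8);b[:350,:500]=a;b[350:,:333]=cv2.resize(w,(333,250));cv2.imwrite("pics/c8.png",b)
E
```

```text
[0.5312 0.0729 0.1476] 0.05512117296329948 127.7907594613996 -0.3913246278958953 -1.1231816744008205
```

View pics/c8.png

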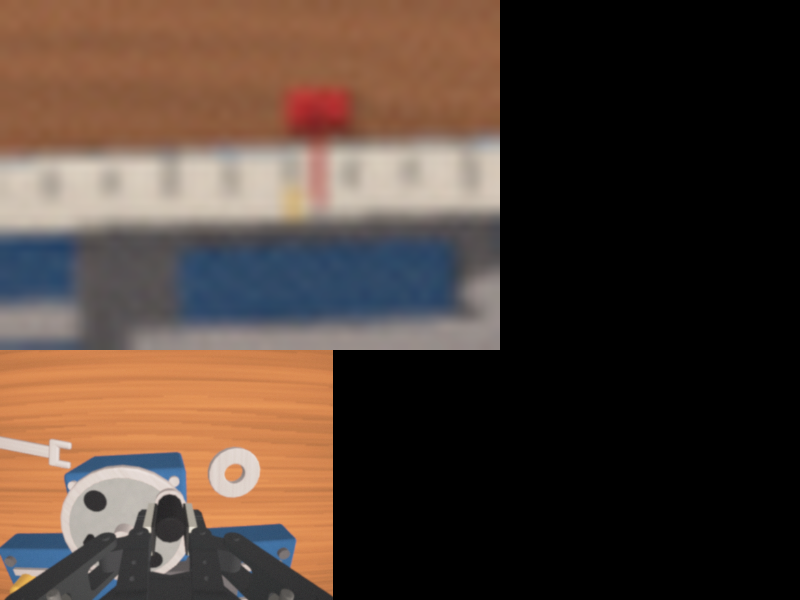

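The top crop shows the pointer at column 293/10 and the red line at 319/10, so 2.6 px ≈ 8.4 mm remain (≈40°). That agrees with dead reckoning. I'll wind 32° more, then release and look closely.

>>> {"op": "carry_out", "data": {"moves": [[1, 0.0064, 0.0043, 0, 0, 0, 0], [1, 0.0069, 0.0033, 0, 0, 0, 0], [1, 0.0073, 0.0023, 0, 0, 0, 0], [1, 0.0076, 0.0013, 0, 0, 0, 0], [1, 0, 0, 0, 0, 0, 0], [1, 0, 0, 0, 0, 0, 0], [1, 0, 0, 0, 0, 0, 0], [-0.3, 0, 0, 0, 0, 0, 0], [-1, 0, 0, 0, 0, 0, 0], [-1, 0, 0, 0, 0, 0, 0]]}}

```text
clock: 18.4
tcp_pos: [0.5591, 0.0839, 0.1469]
orientation: [-0.001, 0.0, 1.0, 0.0]
wrist_force: [0.0, -0.3, -0.5]
finger_gap: 0.0744
gripper_force: 0.0
```

>>> {"op": "carry_out", "data": {"moves": [[-1, 0, 0, 0.02, 0, 0, 0], [-1, 0, 0, 0.03, 0, 0, 0], [-1, 0.02, 0, 0.03, 0, 0, 0], [-1, 0.04, 0, 0, 0, 0, 0], [-1, 0.04, 0.005, 0, 0, 0, 0], [-1, 0.03, 0.005, 0, 0, 0, 0], [-1, 0, 0, 0, 0, 0, 0], [-1, 0, 0, 0, 0, 0, 0], [-1, 0, 0, 0, 0, 0, 0], [-1, 0, 0, 0, 0, 0, 0]]}}

```text
clock: 19.65
tcp_pos: [0.689, 0.0937, 0.2279]
orientation: [0.0, 0.0, 1.0, -0.0]
wrist_force: [-0.2, 0.7, -0.2]
finger_gap: 0.0851
gripper_force: 0.0
```

```bash
python3 - <<'E'
from h import *
o=bot.observe();print(o["clock"],o["tcp_pos"],o["wrist_force"])
i=bot.camera_info("wrist");w=bot.read_camera("wrist")
cv2.imwrite("pics/w9.png",w)
np.savez("w9.npz",**{k:np.array(v) for k,v in i.items() if k in("mtx","k1","R","t")})
m=proj(i,(.798,.0915,.045))[0];print("mark pred",m)
hsv=cv2.cvtColor(w,cv2.COLOR_BGR2HSV)
u0,v0=m.astype(int);win=(slice(v0-50,v0+50),slice(u0-50,u0+50))
for n,M in(("red",cv2.inRange(hsv,(0,110,60),(6,255,255))|cv2.inRange(hsv,(172,110,60),(180,255,255))),("yel",cv2.inRange(hsv,(20,100,100),(35,255,255)))):
    for v in range(v0-50,v0+50,3):
        u=np.nonzero(M[v,u0-50:u0+50])[0]
        if len(u):print(n,v,u.min()+u0-50,u.max()+u0-50,len(u))
E
```

```text
19.65 [0.68901647 0.09371072 0.22785276] [-0.20080232  0.74588741 -0.2193178 ]
mark pred [259.2178147  266.39372943]
red 255 256 257 2
red 258 256 258 3
red 261 257 258 2
red 264 256 259 4
red 267 250 267 18
red 270 250 267 18
red 273 249 267 19
red 276 249 267 19
red 279 250 267 18
yel 252 258 260 3
```

```bash
python3 - <<'E'
from h import *
w=cv2.imread("pics/w9.png");L=cv2.cvtColor(w,cv2.COLOR_BGR2LAB).astype(int)
print("a"); 
for v in range(236,270,2):print(v,(L[v,246:272,1]-128).tolist())
print("b")
for v in range(236,270,2):print(v,(L[v,246:272,2]-128).tolist())
cv2.imwrite("pics/c9.png",cv2.resize(w[190:300,190:330],(763,600),interpolation=cv2.INTER_CUBIC))
E
```

```text
a
236 [-1, -1, -1, 0, 0, 0, -1, -1, -1, -1, 0, -2, -2, -1, -2, -1, -1, -1, 1, 0, -1, 0, -1, 0, -2, -1]
238 [-1, 1, -1, 0, 1, -1, 0, -1, -2, -1, -1, -1, -1, 0, -1, -2, 0, -1, -1, 0, 1, -1, -1, 0, -1, -1]
240 [-1, -1, -1, -1, -1, 0, 0, -2, 0, -1, 0, -2, -1, -1, -2, -1, -1, -2, 0, -3, -2, -1, -1, -2, -2, -1]
242 [-1, -2, -1, -1, -1, 0, 0, -1, -1, -2, -1, -1, -1, -1, -1, -1, 0, -1, -2, 0, -1, 0, -1, -2, -1, -1]
244 [-1, -1, -2, -1, -1, -1, -1, -3, -2, -1, -2, -1, -2, -1, -1, -2, -1, -1, -1, -1, -2, -1, -1, -2, 0, -1]
246 [-1, -1, -1, 0, 1, 0, -1, 1, -1, 1, 1, -1, 0, 0, 0, 0, 0, 0, 0, 1, 0, 0, 0, 0, 1, 1]
248 [3, 2, 3, 3, 3, 3, 2, 2, 3, 3, 4, 5, 4, 4, 3, 3, 3, 3, 3, 3, 3, 3, 3, 2, 3, 3]
250 [3, 3, 3, 3, 2, 3, 3, 3, 6, 15, 25, 25, 16, 8, 4, 3, 0, 0, 1, 2, 1, 2, 1, 1, 1, 1]
252 [-1, 0, -1, -1, -1, -1, -1, -1, 1, 8, 33, 30, 6, -7, -9, -7, -2, -1, -1, 0, -1, 0, -1, 0, 0, 0]
254 [0, -1, 0, 0, 0, 0, -1, 0, 0, 6, 33, 36, 12, -6, -8, -4, -2, -1, -1, 0, 0, 0, 0, 0, -1, -1]
256 [0, 0, 1, 1, 0, -1, 0, 0, 0, 6, 34, 52, 31, 4, 0, -1, 0, 0, 0, -1, 1, 1, 0, -1, 0, 0]
258 [-1, 0, 2, 1, 0, 0, 0, -1, 0, 6,
[... 1721 characters left out ...]
 8, 7, 4, 3, 3, 3]
256 [3, 4, 7, 11, 8, 5, 3, 3, 5, 12, 22, 35, 27, 15, 6, 4, 3, 3, 3, 5, 7, 10, 6, 4, 3, 3]
258 [4, 5, 9, 11, 8, 4, 3, 4, 5, 10, 23, 34, 25, 13, 6, 3, 4, 4, 3, 5, 8, 10, 7, 5, 4, 3]
260 [4, 5, 7, 11, 8, 5, 3, 4, 5, 9, 21, 31, 25, 14, 5, 3, 3, 3, 3, 4, 7, 8, 5, 3, 3, 3]
262 [3, 4, 5, 6, 5, 4, 3, 4, 4, 9, 20, 33, 29, 16, 8, 5, 4, 3, 4, 4, 5, 5, 5, 4, 5, 4]
264 [11, 11, 14, 15, 15, 15, 15, 15, 19, 21, 29, 38, 38, 27, 22, 19, 18, 18, 19, 20, 22, 24, 25, 25, 25, 27]
266 [36, 35, 35, 34, 33, 32, 31, 31, 33, 37, 42, 46, 45, 42, 39, 39, 37, 37, 36, 38, 40, 42, 39, 40, 40, 40]
268 [43, 42, 41, 39, 37, 38, 38, 38, 38, 40, 39, 38, 40, 39, 39, 38, 38, 38, 39, 40, 42, 43, 41, 41, 42, 41]
```

View pics/c9.png

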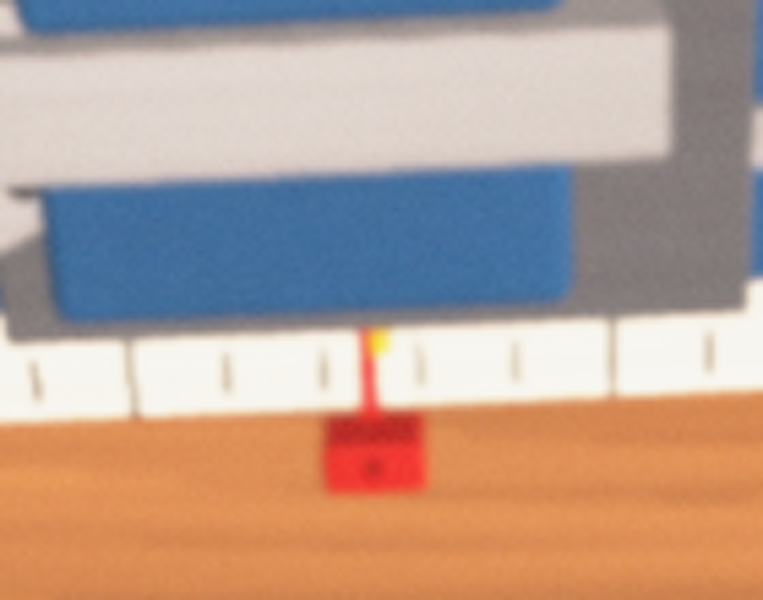

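The crop shows the yellow pointer tip at (378,342) just right of (+y side) and overlapping the red line at (369,370). Converting with the scale.

```bash
python3 - <<'E'
from h import *
i=dict(np.load("w9.npz"))
print(i["mtx"].round(1).tolist())
a=at_z(i,190,258,.045);b=at_z(i,330,258,.045);print("mm/px z45",(b[1]-a[1])*1000/140, "z50",(at_z(i,330,252,.05)-at_z(i,190,252,.05))[1]/.14)
print("cam",(-i["R"].T@i["t"]).round(4))
y=np.array([-.0508,.9987])
def jy(u,v,z): return (at_z(i,u,v,z)[:2]@y)*1000
print("line", [round(jy(u,v,.045),2) for u,v in((257.2,256),(257.2,258),(257.3,260),(257.5,262))])
for z in(.045,.05,.055):print("ptr right edge",jy(261,252,z),"left",jy(257.2,252,z))
# jig yaw check from the scale's near-edge ticks: slide edge row in crop
print([at_z(i,190+u/5.45,190+v/5.45,.045).round(4).tolist() for u,v in((0,424),(763,391))])
E
```

```text
[[300.4, 0.0, 261.0], [0.0, 300.4, 191.9], [0.0, 0.0, 1.0]]
mm/px z45 1.142805241355999 z50 1.1151079901233258
cam [0.6102 0.0934 0.3455]
line [np.float64(49.28), np.float64(49.13), np.float64(49.1), np.float64(49.19)]
ptr right edge 53.84551475623252 left 49.56188267538693
ptr right edge 53.986017012471066 left 49.77365676987798
ptr right edge 54.1265192687096 left 49.985430864369
[[0.8003, 0.0114, 0.045], [0.7923, 0.1728, 0.045]]
```

>>> {"op": "carry_out", "data": {"moves": [[-1, -0.045, -0.004, 0, 0, 0, 0], [-1, -0.045, -0.003, 0, 0, 0, 0], [-1, -0.04, -0.003, 0, 0, 0, 0], [-1, 0, 0, -0.03, 0, 0, 0], [-1, 0, 0, -0.03, 0, 0, 0], [-1, 0, 0, -0.02, 0, 0, 0], [-0.3, 0, 0, 0, 0, 0, 0], [0.2, 0, 0, 0, 0, 0, 0], [1, 0, 0, 0, 0, 0, 0], [1, 0, 0, 0, 0, 0, 0]], "force": 40}}

```text
clock: 20.95
tcp_pos: [0.5597, 0.0838, 0.1481]
orientation: [0.001, 0.0, 1.0, -0.0]
wrist_force: [-0.7, 0.0, 2.4]
finger_gap: 0.0209
gripper_force: 39.2
```

>>> {"op": "carry_out", "data": {"moves": [[1, 0, 0, 0, 0, 0, 0], [1, 0, 0, 0, 0, 0, 0], [1, 0, 0, 0, 0, 0, 0], [1, 0, 0, 0, 0, 0, 0], [1, 0, 0, 0, 0, 0, 0], [1, 0, 0, 0, 0, 0, 0], [1, 0, 0, 0, 0, 0, 0], [1, 0, 0, 0, 0, 0, 0], [1, 0, 0, 0, 0, 0, 0], [1, 0, 0, 0, 0, 0, 0]]}}

```text
clock: 22.2
tcp_pos: [0.5597, 0.0838, 0.148]
orientation: [0.001, 0.0, 1.0, -0.0]
wrist_force: [-0.9, 0.8, 5.1]
finger_gap: 0.0208
gripper_force: 39.7
```

>>> {"op": "carry_out", "data": {"moves": [[1, 0.0035, 0.0003, 0, 0, 0, 0], [1, 0.0035, 0, 0, 0, 0, 0], [1, 0.0035, -0.0003, 0, 0, 0, 0], [1, 0, 0, 0, 0, 0, 0], [1, 0, 0, 0, 0, 0, 0], [1, 0, 0, 0, 0, 0, 0], [1, 0, 0, 0, 0, 0, 0], [-0.3, 0, 0, 0, 0, 0, 0], [-1, 0, 0, 0, 0, 0, 0], [-1, 0, 0, 0, 0, 0, 0]]}}

```text
clock: 23.45
tcp_pos: [0.5698, 0.0837, 0.1471]
orientation: [-0.0, 0.0, 1.0, 0.0]
wrist_force: [0.3, -0.4, 0.3]
finger_gap: 0.0745
gripper_force: 0.0
```

>>> {"op": "carry_out", "data": {"moves": [[-1, 0, 0, 0.02, 0, 0, 0], [-1, 0, 0, 0.02, 0, 0, 0], [-1, 0.02, 0, 0.02, 0, 0, 0], [-1, 0.04, 0, 0, 0, 0, 0], [-1, 0.04, 0.005, 0, 0, 0, 0], [-1, 0.018, 0.005, 0, 0, 0, 0], [-1, 0, 0, 0, 0, 0, 0], [-1, 0, 0, 0, 0, 0, 0], [-1, 0, 0, 0, 0, 0, 0], [-1, 0, 0, 0, 0, 0, 0]]}}

```text
clock: 24.7
tcp_pos: [0.6876, 0.0937, 0.2077]
orientation: [0.0, 0.0, 1.0, -0.0]
wrist_force: [-1.0, 0.3, -0.1]
finger_gap: 0.0853
gripper_force: 0.0
```

```bash
python3 - <<'E'
from h import *
o=bot.observe();print(o["clock"],o["tcp_pos"],o["wrist_force"])
i=bot.camera_info("wrist");w=np.mean([bot.read_camera("wrist") for _ in range(4)],0).astype(np.uint8)
cv2.imwrite("pics/w10.png",w);t=bot.read_camera("top");cv2.imwrite("pics/top10.png",t)
np.savez("w10.npz",**{k:np.array(v) for k,v in i.items() if k in("mtx","k1","R","t")})
L=cv2.cvtColor(w,cv2.COLOR_BGR2LAB).astype(int)
m=proj(i,(.798,.0915,.045))[0];print(m);u0,v0=m.astype(int)
print("cols from",u0-12)
for v in range(v0-20,v0+6,2):print(v,(L[v,u0-12:u0+12,1]-128).tolist(),(L[v,u0-12:u0+12,2]-128).tolist())
ti=bot.camera_info("top");hs=cv2.cvtColor(t,cv2.COLOR_BGR2HSV)
for n,lo,hi,z in(("green",(45,80,60),(85,255,255),.11),("yel",(20,90,120),(35,255,255),.112)):
    M=cv2.inRange(hs,lo,hi);v,u=np.nonzero(M[175:215,215:270]);print(n,len(u),at_z(ti,u.mean()+215,v.mean()+175,z) if len(u) else None)
E
```

```text
24.7 [0.68758861 0.09366755 0.2077456 ] [-1.02171836  0.32421672 -0.0605737 ]
[259.17528975 277.53711912]
cols from 247
257 [-1, -1, -1, -1, -1, -1, -1, -1, -2, -2, -1, -1, -2, -1, -1, -1, -1, -1, -1, -1, 0, 0, -1, -1] [-29, -30, -30, -29, -30, -29, -29, -29, -29, -29, -29, -29, -28, -28, -29, -29, -28, -29, -29, -28, -29, -29, -28, -28]
259 [0, 0, 0, 1, 1, 1, 1, 0, 1, 1, 1, 1, 0, 0, 0, 1, 1, 1, 2, 2, 1, 2, 3, 2] [-19, -20, -19, -19, -19, -18, -17, -17, -17, -17, -16, -14, -14, -14, -14, -13, -12, -11, -11, -11, -10, -9, -8, -7]
261 [3, 4, 2, 3, 3, 3, 3, 6, 7, 5, 4, 4, 4, 3, 4, 3, 3, 3, 3, 3, 3, 3, 4, 4] [2, 2, 3, 3, 3, 4, 5, 6, 10, 15, 18, 19, 15, 10, 6, 6, 7, 8, 9, 8, 9, 8, 9, 9]
263 [1, 0, 0, 0, 0, 0, 0, 3, 6, 0, -5, -7, -6, -2, -1, 0, -1, 0, 0, 0, 0, 0, -1, 0] [7, 7, 7, 6, 6, 6, 7, 13, 32, 56, 66, 57, 32, 12, 6, 4, 4, 3, 4, 7, 7, 5, 4, 3]
265 [0, 1, 0, 0, -1, -1, 0, 0, 3, 3, -3, -6, -5, -2, -1, 0, 0, -1, -1, 1, 1, 0, -1, 0] [7, 9, 7, 3, 3, 3, 3, 8, 24, 51, 67, 52, 24, 7, 3, 2, 2, 3, 4, 8, 10, 7, 4, 2]
267 [0, 1, 1, 0, -1, -1, 0, 1, 9, 36, 47, 26, 4, 0, 0, 0, -1, 0, 0, 1, 1, 0, 0,
[... 733 characters left out ...]
0, 20, 21, 22, 22]
277 [23, 27, 33, 40, 44, 45, 45, 48, 56, 63, 67, 66, 62, 57, 52, 52, 53, 53, 54, 55, 49, 37, 28, 25] [36, 34, 33, 31, 31, 31, 30, 33, 38, 43, 46, 47, 44, 39, 36, 36, 37, 37, 37, 41, 42, 41, 41, 41]
279 [27, 35, 45, 54, 57, 57, 56, 56, 57, 58, 58, 58, 57, 57, 57, 57, 57, 57, 58, 59, 53, 40, 28, 24] [42, 41, 38, 38, 39, 38, 39, 39, 39, 40, 39, 39, 40, 39, 38, 40, 39, 39, 40, 41, 43, 43, 42, 43]
281 [28, 35, 48, 56, 58, 58, 58, 58, 58, 58, 57, 59, 59, 58, 58, 57, 59, 58, 59, 60, 54, 40, 29, 25] [43, 41, 38, 39, 40, 40, 40, 39, 40, 39, 40, 40, 39, 41, 40, 40, 40, 41, 41, 41, 43, 43, 43, 43]
green 3 [ 0.58065885 -0.00393832  0.11      ]
yel 23 [0.57056852 0.00384523 0.112     ]
```

The pointer and the line both centre on column 257.0, within about 0.3 mm. The green peg is 12.9° from the arm, about 8.1 mm, so it bears on the arm. The gripper is open and clear, so I'm handing in.

```bash
python3 -c "
from workcell import bot
print(bot.job_done())"
```

```text
the job is handed in; nothing more can be done
None
```

The job is handed in, with no verdict returned: by my measurements the slide pressed the stop bolt with about 15 N, the pointer ended within about 0.3 mm of the red line, the green peg bears on the yellow arm (about 8 mm between centres), and the gripper is open and clear.

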